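# Make up two wood-carving kits

### The arm

A 6-joint arm with a two-finger parallel gripper is mounted at the origin on the work surface. World frame = base frame: x ahead of the robot, y to its left, z up, the work surface at z = 0. Lengths are in m, angles in rad, forces in N, time in s.
With the tool pointing down it reaches from about 0.375 to 0.9 m from the base axis. Payload 3.1 kg.
Tool frame: the origin (TCP) lies midway between the tips of the shut fingers; the grasp point (between the pads) lies 19 mm behind it; x points along the fingers, z is the direction in which the jaws open and shut, and the axes are right-handed (so a half turn about x gives the same grasp; the last joint's range is limited). The gripper opens to 85 mm and grips with 20 to 120 N. Pads are 22 mm wide; open, the fingers measure 114 mm over their backs; the gripper's body (76 mm by 85 mm) begins 54 mm behind the grasp point. The pads swing forward as they close: fully open they stand 13 mm farther back than shut.
Start: joints at [1.065, 0.527, 1.433, -0, 1.181, -0.178], TCP at [0.201, 0.592, 0.231] pointing down, gripper open.
Joint ranges: [-3.08, 3.08], [-0.75, 2.2], [0.22, 2.44], [-1.43, 4.57], [0, 2.65], [-2.85, 2.85]. Speed limits (rad/s): [2.79, 2.79, 3.14, 3.14, 3.14, 3.14].

### API

Orientations are given as a unit quaternion [x, y, z, w].
In Python, from station import status, snapshot, camera_params, ticket gives the robot as it stands.
- The arm moves only by the tool arm_command, never from a script. Its argument "series" is a list that holds one entry, the list of rows, each a list of 4 numbers: the shift along the tool's x, y, z in mm, then the turn about the tool's x in rad. A call has 1 to 10 rows; each row shifts and turns the commanded pose from where the row before left it, along the tool's axes as they then stand; what a row does not reach is not made up. A row lasts 1/10 s, in which the tool goes at most 50 mm and 8.59 degrees, less where a joint would pass 70% of its speed; a pose out of reach is approached as far as the arm can. A call is refused whole if a number of a shift passes 50 or a number of a turn 0.15, either way. A call with a gripper value outside its range is refused whole. "jaw" is the opening in per cent of the stroke, from 0 (shut) to 100 (fully open), set as the call begins (left out, the last holds). The fingers move at their own pace and stop on an object; "force" is the grip in N (left out, the last holds). Time passes only in rows, so rows that do not move let the fingers close. It gives the time, the measured TCP pose, the force and the opening at its end, in the units of the state.
- status.sense(): the state, without advancing time (a new reading comes with each control period).
- snapshot(name): name is "scene" or "top" or "wrist"; returns the picture (480x640x3 uint8, red, green, blue); there is no depth.
- camera_params(name): a dict with "fovy" (degrees; the focal length in pixels is half the picture's height over the tangent of half this angle, whatever the lens; pixels are square), "cx", "cy" (the principal point, pixels), "k1" (the pictures are not rectified: a ray, as slopes to the right and down, at radius r is drawn at 1 + k1 r^2 times it, then the intrinsics apply), "extrinsics" (4x4, takes a point from camera to world coordinates); the wrist camera has in their place "mount" (4x4, takes a point from camera to tool coordinates, whose origin is the TCP and whose axes are the tool frame's). Camera axes: x right, y down, z forward; pixel columns grow to the right and rows downward; lengths in m; the calibration is good to about 2 mm. A picture is of the moment at which its call begins: read the wrist's pose just before it. camera_params takes no time and is no camera call.
- ticket.sign_off(): hands the job in, once; it reports no verdict.
The state is a dict: "t": time; "q": joint angles; "qd": joint speeds; "tau": joint torques, N m; "tcp_pos": TCP position; "tool_rot": TCP orientation; "force": force on the tool from outside, world axes, zero at the start; "ft_torque": the same for the moment, N m; "finger_gap": opening from 0.0 (shut) to 1.0 (fully open).
Only numpy, scipy, OpenCV 4.12 (cv2) and the standard library are available. Lean on these libraries where they do the work, as an engineer would, in place of code of your own. Each camera call takes 0.05 s, during which the arm holds its last target. There are 200 camera calls.

### The job

Make up two carving kits from the stock on the bench: in the blue tray, lay the black tape-wrapped gouge along the middle of the long lane and stand the dark blank upright in the middle of the round pad; in the yellow tray, lay the red-handled knife along the middle of the long lane, stand the pale blank upright in the middle of the round pad and set the cork sanding block flat in the middle of the square pad. The tools and the block may point either way; let go of everything, and do not shift the reddish blank, the jar or the pencil.

Things in the scene. Friction and masses are not known exactly. Their poses are not given: they have to be found in the camera images.
- blue_tray: Fixed plywood tray, blue rims, 170 (x) by 178 (y) mm. Origin: centre of underside, on bench; z up. Floor 4 mm, rims and battens (6 wide) 10 mm above bench. Lane 74 wide, 166 long, along y, middle at x -42, y 0 mm, grey strip on it. Two pockets 78 by 80: round grey pad (54 mm across) centred at x 40, y 43; square grey pad (54 wide) at x 40, y -43. Pads flush.
- yellow_tray: Fixed plywood tray, yellow rims, 170 (x) by 178 (y) mm. Origin: centre of underside, on bench; z up. Floor 4 mm, rims and battens (6 wide) 10 mm above bench. Lane 74 wide, 166 long, along y, middle at x -42, y 0 mm, grey strip on it. Two pockets 78 by 80: round grey pad (54 mm across) centred at x 40, y 43; square grey pad (54 wide) at x 40, y -43. Pads flush.
- dark_blank_center (a point): Dark brown (walnut) turned wooden figure blank, pawn-like, 66 mm tall, standing on the bench: foot 42 mm across (lowest 11 mm), straight round body 34 mm across from 15 to 50 mm up, domed top. Point: its centre, 33 mm above its underside; z to the dome. 60 g.
- pale_blank_center (a point): Pale cream (limewood) turned wooden figure blank, pawn-like, 66 mm tall, standing on the bench: foot 42 mm across (lowest 11 mm), straight round body 34 mm across from 15 to 50 mm up, domed top. Point: its centre, 33 mm above its underside; z to the dome. 60 g.
- gouge_grip (a point): Palm gouge with a black tape-wrapped handle and a short steel blade. Lies on the bench. Handle 80 mm long, 22 wide, 24 high, flat-sided, does not roll. Point: handle's centre, 12 mm above its underside; x along the handle to the blade, z up. Handle spans x -40 to 40 mm, blade to x 70. 70 g.
- knife_grip (a point): Carving knife with a red handle and a short pointed steel blade. Lies on the bench. Handle 80 mm long, 22 wide, 24 high, flat-sided, does not roll. Point: handle's centre, 12 mm above its underside; x along the handle to the blade, z up. Handle spans x -40 to 40 mm, blade to x 68. 70 g.
- cork_center (a point): Cork sanding block, 60 mm along x, 34 mm along y, 28 mm high, 40 g, lying flat. This point is its centre, 14 mm above its underside; z up.
- red_blank_center (a point): Reddish-orange turned wooden figure blank, pawn-like, 66 mm tall, standing on the bench: foot 42 mm across (lowest 11 mm), straight round body 34 mm across from 15 to 50 mm up, domed top. Point: its centre, 33 mm above its underside; z to the dome. It belongs to no kit and stays where it stands, among the stock.
- jar_center (a point): Closed jar with a green cap, 60 mm across, 75 mm tall, beyond the stock; a bystander. This point is its centre, half-way up.
- pencil_center (a point): Dark metal mechanical pencil with a brass point, about 130 mm long, 9 mm thick, lying on the bench beyond the stock; a bystander. This point is half-way up at the middle of its 110 mm barrel; x points to the brass point.
Mind the look-alikes: they are no part of the job. Of the things that look like the part that bears cork_center, take the one that is farthest to the robot's right at the start.

How it is judged:
By the outcome, as a careful person would: the job done as asked, in the order asked, and still so for the second after the job is handed in, with the robot touching nothing.
It also fails if it takes over 125 s, if anything falls off the work surface, if the arm or the gripper's body presses on something with over 40 N, if the wrist force passes 120 N, or if a joint passes its speed limit or range.

## Working session

There is one attempt and no reset: what is moved stays moved. The work goes in short steps, Python scripts to look and compute and a tool call to move; the robot and the scene stay as the last step left them, time stands still between calls to the robot, and variables do not carry over. Pictures are saved under pics/ and viewed, about 12 in all and at most 16, crops included, and the job is handed in when it is done.

Besides the shell and the picture viewer there is one more tool, called after "Emit:" by a JSON object that holds its "method" and its "body". arm_command: Moves the arm, as the interface text tells. Its arguments: {"type":"object","properties":{"series":{"type":"array"},"jaw":{"type":"number"},"force":{"type":"number"}},"required":["series"]}

```bash
ls; mkdir -p pics
python3 - <<'E'
from station import status, snapshot, camera_params
import cv2,json
s=status.sense();print(s)
for n in ("scene","top","wrist"):
    p=camera_params(n);print(n,p)
    cv2.imwrite(f"pics/{n}0.png",snapshot(n)[:,:,::-1])
E
```

```text
pics
{'t': 0.0, 'q': array([ 1.06550345e+00,  5.28443416e-01,  1.43394491e+00, -1.98195432e-05,
        1.18141822e+00, -1.78504661e-01]), 'qd': array([ 0.00086226,  0.00069171, -0.00018964, -0.00047509,  0.0013049 ,
       -0.0002371 ]), 'tau': array([ 1.32849345e-03, -4.42349160e+01, -1.78025812e+01, -3.73176408e-04,
        8.39707878e-03, -6.94664720e-06]), 'tcp_pos': array([0.20024063, 0.59126855, 0.23033407]), 'tool_rot': array([-0.41235005,  0.57537677,  0.4116666 ,  0.57396831]), 'force': array([ 0.80319767,  0.80820514, -0.58682219]), 'ft_torque': array([0.01325854, 0.05482775, 0.01200574]), 'finger_gap': 0.9966836375443471}
scene {'fovy': 52.58109332708293, 'cx': 313.93501440867595, 'cy': 250.1390751620313, 'k1': 0.023355884771471654, 'extrinsics': array([[ 0.67490628,  0.59579428, -0.43535123,  0.98171168],
       [ 0.73783957, -0.55264584,  0.38752463, -0.32583122],
       [-0.00971009, -0.58276217, -0.81258474,  0.78310429],
       [ 0.        ,  0.        ,  0.        ,  1.        ]])}
top {'fovy': 55.480883763405046, 'cx': 322.28453665849355, 'cy': 237.09870672762463, 'k1': -0.08495974921502428, 'extrinsics': array([[-0.01837297, -0.98962437,  0.14249929,  0.49032024],
       [-0.99977901,  0.01964075,  0.00749519,  0.00564747],
       [-0.01021621, -0.14233008, -0.98976653,  0.81669602],
       [ 0.        ,  0.        ,  0.        ,  1.        ]])}
wrist {'fovy': 66.96066786097516, 'cx': 310.25159686827124, 'cy': 237.08108935398508, 'k1': -0.010922061258331242, 'mount': array([[ 1.37739650e-04, -2.99025604e-01,  9.54245078e-01,
        -1.43261125e-01],
       [ 9.30186513e-04, -9.54244636e-01, -2.99025600e-01,
         7.49619319e-02],
       [ 9.99999558e-01,  9.28813583e-04,  1.46712262e-04,
         1.64771332e-04],
       [ 0.00000000e+00,  0.00000000e+00,  0.00000000e+00,
         1.00000000e+00]])}
```

View pics/top0.png

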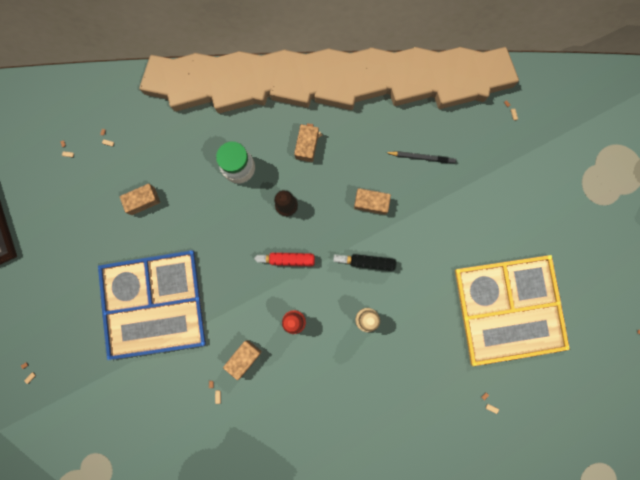

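View pics/scene0.png

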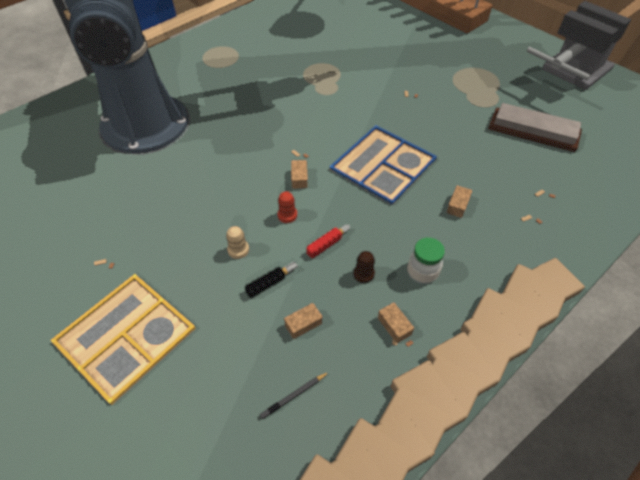

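Cork look-alikes in top view: (373,201), (307,142), (140,199), (242,360). Image right is the robot's right (−y), so the cork is (373,201). For the blanks, dark is (286,203) and pale (368,320), while (293,322) is the reddish one to leave. The gouge is black at (370,262), the pencil (420,156) is a bystander, and the knife is red at (290,259). Next I'll measure.

```bash
cat > lib.py <<'E'
import numpy as np, cv2
from scipy.spatial.transform import Rotation as Rn
from station import status, snapshot, camera_params
def cam(name, s=None):
    p=camera_params(name); f=240/np.tan(np.radians(p['fovy'])/2)
    if name=='wrist':
        s=s or status.sense(); T=np.eye(4); T[:3,:3]=Rn.from_quat(s['tool_rot']).as_matrix(); T[:3,3]=s['tcp_pos']; E=T@p['mount']
    else: E=p['extrinsics']
    return np.array([[f,0,p['cx']],[0,f,p['cy']],[0,0,1.]]), np.array([p['k1'],0,0,0,0.]), E
def rays(c,px):
    K,d,E=c; u=cv2.undistortPoints(np.float64(px).reshape(-1,1,2),K,d).reshape(-1,2)
    return E[:3,3],np.c_[u,np.ones(len(u))]@E[:3,:3].T
def plane(c,px,z):
    o,r=rays(c,px); return (o+r*((z-o[2])/r[:,2])[:,None])[:,:2]
def proj(c,P):
    K,d,E=c; Ei=np.linalg.inv(E); return cv2.projectPoints(np.float64(P).reshape(-1,1,3),cv2.Rodrigues(Ei[:3,:3])[0],Ei[:3,3],K,d)[0].reshape(-1,2)
def tri(*cp):
    A=np.zeros((3,3));b=np.zeros(3)
    for c,p in cp:
        o,r=rays(c,[p]); r=r[0]/np.linalg.norm(r); M=np.eye(3)-np.outer(r,r); A+=M;b+=M@o
    return np.linalg.solve(A,b)
def blob(m,near=None,minA=40):
    n,l,st,ce=cv2.connectedComponentsWithStats(m.astype(np.uint8))
    ids=[i for i in range(1,n) if st[i,4]>=minA]
    i=min(ids,key=lambda i:np.hypot(*(ce[i]-near))) if near is not None else max(ids,key=lambda i:st[i,4])
    return l==i,ce[i],st[i,4]
def pts(m): y,x=np.nonzero(m); return np.c_[x,y].astype(float)
def move(tgt,yaw=None):
    "tool-frame shift in mm to reach tgt; jaw-axis yaw (world, mod pi) -> turn about tool x"
    s=status.sense(); R=Rn.from_quat(s['tool_rot']).as_matrix(); d=R.T@(np.array(tgt)-s['tcp_pos'])*1e3
    j=np.arctan2(R[1,2],R[0,2]); t=None
    if yaw is not None: t=-((yaw-j+np.pi/2)%np.pi-np.pi/2)
    print('shift mm',d.round(1),'turn',t,'jaw yaw',j.round(3),'tcp',s['tcp_pos'].round(4),'toolx',R[:,0].round(3),'t',s['t'])
E
python3 - <<'E'
from lib import *
img=snapshot('top');c=cam('top');hsv=cv2.cvtColor(img,cv2.COLOR_RGB2HSV);H,S,V=[hsv[...,i].astype(int) for i in range(3)]
def rect(m,z):
    r=cv2.minAreaRect(np.float32(plane(c,pts(m),z)*1e3)); return np.round(r[0],1),np.round(r[1],1),round(r[2],1)
b,_,a=blob((H>100)&(H<130)&(S>120)&(V>60)); print('blue',a,rect(b,.01))
y,_,a=blob((H>18)&(H<32)&(S>170)&(V>130)); print('yellow',a,rect(y,.01))
for nm,ps in dict(blue=[(126,286),(172,279),(154,328)],yellow=[(484,291),(530,284),(515,333)]).items():
    for q in ps:
        m,ce,a=blob((S<70)&(V>50)&(V<170)&(cv2.GaussianBlur(img,(1,1),0)[...,2]>80),q); print(nm,ce.round(1),a,plane(c,[ce],.004).round(4),rect(m,.004))
print([hsv[y,x] for x,y in [(286,203),(368,320),(370,262),(290,259),(373,201),(126,286),(400,300)]])
def ang(m,z):
    w=plane(c,pts(m),z); w0=w.mean(0); e=np.linalg.svd(w-w0)[2][0]; return w0.round(4),np.degrees(np.arctan2(e[1],e[0])).round(1)
for nm,m,q,z in [('gouge',V<45,(375,263),.02),('knife',((H<6)|(H>174))&(S>150)&(V>80),(292,259),.02),('cork',(H>5)&(H<20)&(S>90)&(V>80),(373,201),.024),
  ('dark',V<48,(286,203),.04),('pale',(H>10)&(H<28)&(V>110)&(S<150)&(S>40),(368,320),.035),('red',((H<6)|(H>174))&(S>150)&(V>60),(293,322),.04)]:
    k,ce,a=blob(m,q); print(nm,ce.round(1),a,ang(k,z),rect(k,z))
E
```

```text
blue 1212 (array([491.2, 321. ]), array([169.3, 178.3]), 8.1)
yellow 332 (array([ 468.9, -396.3]), array([ 72.4, 175.9]), 76.1)
blue [125.4 286.1] 606 [[0.5247 0.3699]] (array([525. , 369.9]), array([49.3, 50. ]), 44.6)
blue [171.5 279. ] 799 [[0.5366 0.2847]] (array([536.8, 284.6]), array([51.4, 51.8]), 8.1)
blue [153.5 327.9] 990 [[0.4497 0.3157]] (array([449.6, 315.9]), array([ 27.5, 117.9]), 8.2)
yellow [484.1 290.5] 610 [[ 0.5053 -0.2752]] (array([ 505.4, -275. ]), array([47.3, 48.4]), 86.7)
yellow [530.  283.4] 771 [[ 0.5159 -0.3604]] (array([ 515.9, -360.5]), array([50.9, 50.5]), 6.6)
yellow [515.4 332.8] 975 [[ 0.4292 -0.3274]] (array([ 429.2, -328. ]), array([ 26.8, 116.8]), 7.0)
[array([ 11, 115,  53], dtype=uint8), array([ 23,  70, 246], dtype=uint8), array([50, 25, 31], dtype=uint8), array([  1, 194, 227], dtype=uint8), array([ 16, 126, 210], dtype=uint8), array([ 40,   6, 135], dtype=uint8), array([ 69,  42, 146], dtype=uint8)]
gouge [373.  262.5] 501 (array([ 0.5583, -0.0763]), np.float64(-97.8)) (array([558.2, -76.5]), array([76.9, 20.6]), 82.5)
knife [291.7 258.9] 542 (array([0.5674, 0.0661]), np.float64(-93.0)) (array([567.3,  66.4]), array([79. , 21.1]), 88.9)
cork [372.1 200.6] 667 (array([ 0.6681, -0.078 ]), np.float64(-101.7)) (array([668.2, -78.3]), array([60.6, 36.2]), 79.2)
dark [288.2 206.2] 243 (array([0.6576, 0.0698]), np.float64(-49.0)) (array([660.1,  71.3]), array([35. , 33.4]), 43.5)
pale [366.9 319.5] 462 (array([ 0.4606, -0.0613]), np.float64(-95.4)) (array([460.6, -61.5]), array([39.1, 39.5]), 43.4)
red [293.5 321.7] 404 (array([0.4594, 0.0625]), np.float64(-96.2)) (array([459.8,  62.6]), array([35.4, 35. ]), 89.1)
```

```bash
python3 -c "
from lib import *
move([.558,-.0765,.12],np.radians(-7.6))"
```

```text
shift mm [ 111.2 -553.2 -517.7] turn 1.3766614598975513 jaw yaw 1.244 tcp [0.2004 0.5915 0.2307] toolx [-0.001 -0.001 -1.   ] t 0.2
```

Emit:
{"method": "arm_command", "body": {"series": [[[0,-34.6,-32.4,0],[0,-34.6,-32.4,0],[0,-34.6,-32.4,0],[0,-34.6,-32.4,0],[0,-34.6,-32.4,0],[0,-34.6,-32.4,0],[0,-34.6,-32.4,0],[0,-34.6,-32.4,0],[0,-34.6,-32.4,0],[0,-34.6,-32.4,0]]]}}

```text
t: 1.2
tcp_pos: [0.4249, 0.1722, 0.2315]
tool_rot: [-0.412, 0.575, 0.412, 0.575]
force: [0.6, -0.1, -0.4]
finger_gap: 1.001
```

Emit:
{"method": "arm_command", "body": {"series": [[[8,-34.6,-32.4,0],[8,-34.6,-32.4,0],[8,-34.6,-32.4,0],[8,-34.6,-32.4,0],[8,-34.6,-32.4,0],[8,-34.6,-32.4,0],[16,0,0,0.14],[16,0,0,0.14],[16,0,0,0.14],[15,0,0,0.14]]]}}

```text
t: 2.2
tcp_pos: [0.5583, -0.077, 0.1194]
tool_rot: [-0.235, 0.667, 0.235, 0.667]
force: [-0.3, 0.4, -0.6]
finger_gap: 0.999
```

Emit:
{"method": "arm_command", "body": {"series": [[[0,0,0,0.136],[0,0,0,0.136],[0,0,0,0.136],[0,0,0,0.136],[0,0,0,0.136],[0,0,0,0.136],[0,0,0,0],[0,0,0,0]]]}}

```text
t: 3.0
tcp_pos: [0.5584, -0.0767, 0.1202]
tool_rot: [0.046, 0.706, -0.046, 0.706]
force: [-0.5, -0.0, 0.4]
finger_gap: 0.996
```

```bash
python3 -c "
from lib import *
move([.558,-.0765,.12],np.radians(-7.6))
c=cam('wrist');im=snapshot('wrist');print(status.sense()['q'].round(2))
a=proj(c,[[.558,-.0765,.024]])[0];print(a)
cv2.circle(im,tuple(int(v) for v in a),4,(0,255,255),1)
cv2.imwrite('pics/w1.png',im[...,::-1])"
```

```text
shift mm [ 0.2  0.2 -0.5] turn 0.003501083518782755 jaw yaw -0.129 tcp [ 0.5584 -0.0767  0.1202] toolx [-0.  0. -1.] t 3.0
[-0.33  0.6   1.69 -0.    0.86 -0.21]
[307.37689267 238.51321684]
```

View pics/w1.png

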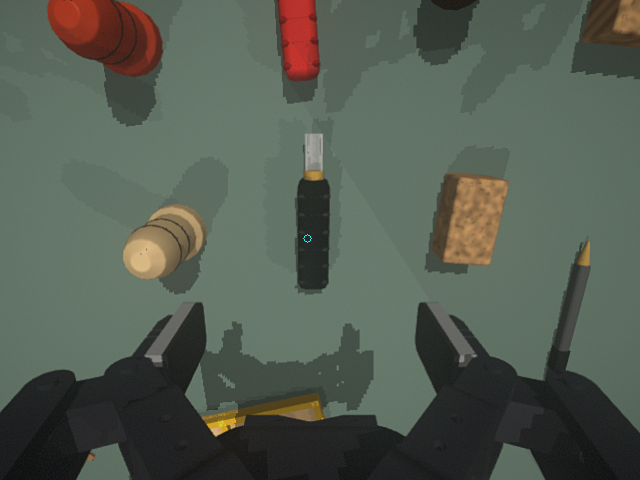

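Picture 4 (the wrist view) shows the black gouge centred at (313,234), about 2–4 mm off the prediction. The pale blank, knife and cork are clear of the fingers. I'll grasp it now.

Emit:
{"method": "arm_command", "body": {"series": [[[20,2,2,0],[24,0,0,0],[24,0,0,0],[24,0,0,0],[16,0,0,0],[8,0,0,0],[0,0,0,0]]], "jaw": 60, "force": 40}}

```text
t: 3.75
tcp_pos: [0.5601, -0.0749, 0.0033]
tool_rot: [0.047, 0.706, -0.046, 0.705]
force: [-0.9, -0.4, 0.6]
finger_gap: 0.599
```

Emit:
{"method": "arm_command", "body": {"series": [[[0,0,0,0],[0,0,0,0],[0,0,0,0],[0,0,0,0],[0,0,0,0],[0,0,0,0],[0,0,0,0],[0,0,0,0]]], "jaw": 0}}

```text
t: 4.55
tcp_pos: [0.5616, -0.0753, 0.0054]
tool_rot: [0.046, 0.705, -0.047, 0.706]
force: [0.0, 0.1, 6.1]
finger_gap: 0.244
```

Emit:
{"method": "arm_command", "body": {"series": [[[-10,0,0,0],[-20,0,0,0],[-30,0,0,0],[-30,0,0,0],[-30,0,0,0],[0,0,0,0],[0,0,0,0]]]}}

```text
t: 5.25
tcp_pos: [0.5607, -0.075, 0.1252]
tool_rot: [0.046, 0.705, -0.047, 0.706]
force: [0.9, 0.7, -0.3]
finger_gap: 0.247
```

```bash
python3 -c "
from lib import *
move([.4500,.3155,.12],np.radians(8.1))
c=cam('wrist');im=snapshot('wrist')
cv2.imwrite('pics/w2.png',im[...,::-1])
g=cv2.cvtColor(im,cv2.COLOR_RGB2HSV)[...,2]
m,ce,a=blob(((g<60)&(np.indices(g.shape)[0]<300)),(313,200),300);r=cv2.minAreaRect(np.float32(pts(m)));print(ce,a,r)"
```

```text
shift mm [   4.9  372.6 -161.1] turn -0.27323960918680834 jaw yaw -0.132 tcp [ 0.5607 -0.075   0.1252] toolx [ 0.001 -0.    -1.   ] t 5.25
[310.04595681 264.721999  ] 3982 ((310.0, 261.5), (75.0, 60.0), 90.0)
```

Emit:
{"method": "arm_command", "body": {"series": [[[0,45.7,-20,0],[0,45.7,-20,0],[0,45.7,-20,0],[0,45.7,-20,0],[0,45.7,-20,0],[0,45.7,-20,0],[0,45.7,-20,0],[0,45.7,-20,0],[0,0,0,-0.137],[0,0,0,-0.137]]]}}

```text
t: 6.3
tcp_pos: [0.4479, 0.3099, 0.1225]
tool_rot: [-0.054, 0.706, 0.053, 0.704]
force: [-0.2, -1.9, -0.6]
finger_gap: 0.253
```

Emit:
{"method": "arm_command", "body": {"series": [[[0,0,0,0],[0,0,0,0],[0,0,0,0]]]}}

```text
t: 6.6
tcp_pos: [0.45, 0.3078, 0.1236]
tool_rot: [-0.049, 0.706, 0.049, 0.705]
force: [0.2, -0.0, -0.1]
finger_gap: 0.247
```

```bash
python3 -c "
from lib import *
move([.4510,.3086,.0105],np.radians(8.1))
c=cam('wrist');im=snapshot('wrist')
hsv=cv2.cvtColor(im,cv2.COLOR_RGB2HSV);H,S,V=[hsv[...,i].astype(int) for i in range(3)]
b,_,a=blob((H>100)&(H<130)&(S>120)&(V>50))
r=cv2.minAreaRect(np.float32(plane(c,pts(b),.01)*1e3));print(a,r)
th=np.radians(8.1);R=np.array([[np.cos(th),-np.sin(th)],[np.sin(th),np.cos(th)]])
for d in [(-.042,0),(.04,.043),(.04,-.043),(-.042,.059),(-.042,-.059)]:
    w=np.array([.4912,.321])+R@d; p=proj(c,[[*w,.004]])[0]; print(d,w.round(4),p.round(0)); cv2.circle(im,tuple(int(v) for v in p),4,(0,255,255),1)
cv2.imwrite('pics/w3.png',im[...,::-1])"
```

```text
shift mm [113.1   0.7   1.3] turn -0.0020977243833641968 jaw yaw 0.139 tcp [0.45   0.3078 0.1236] toolx [-0.001 -0.001 -1.   ] t 6.6
5900 ((493.43988037109375, 321.211181640625), (170.01841735839844, 177.4753875732422), 8.130870819091797)
(-0.042, 0) [0.4496 0.3151] [309. 220.]
(0.04, 0.043) [0.5247 0.3692] [424. 161.]
(0.04, -0.043) [0.5369 0.2841] [414. 273.]
(-0.042, 0.059) [0.4413 0.3735] [309. 138.]
(-0.042, -0.059) [0.4579 0.2567] [310. 291.]
```

View pics/w3.png

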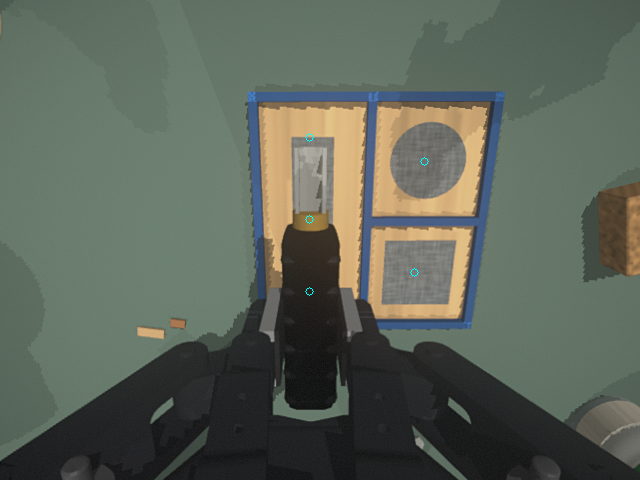

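Picture 5: the gouge is held straight over the lane, with the strip at x 292–334. The wrist view puts the tray +2 mm in x relative to the top camera, so I'll use the average and lower.

Emit:
{"method": "arm_command", "body": {"series": [[[20,0.7,2,0],[25,0,0,0],[25,0,0,0],[20,0,0,0],[12,0,0,0],[7,0,0,0],[3,0,0,0],[0,0,0,0],[0,0,0,0]]]}}

```text
t: 7.55
tcp_pos: [0.4527, 0.3096, 0.013]
tool_rot: [-0.05, 0.705, 0.05, 0.706]
force: [0.2, 0.0, -0.1]
finger_gap: 0.245
```

Emit:
{"method": "arm_command", "body": {"series": [[[0,0,0,0],[0,0,0,0],[0,0,0,0],[0,0,0,0],[-10,0,0,0],[-20,0,0,0],[-30,0,0,0],[-40,0,0,0],[-10,0,0,0],[0,0,0,0]]], "jaw": 38}}

```text
t: 8.55
tcp_pos: [0.4534, 0.31, 0.1247]
tool_rot: [-0.05, 0.704, 0.051, 0.707]
force: [0.4, 0.7, 0.2]
finger_gap: 0.38
```

```bash
python3 -c "
from lib import *
im=snapshot('top');print(proj(cam('top'),[[.7,.14,.0]]))
move([.6576,.071,.13],np.radians(-30))
cv2.imwrite('pics/t2.png',cv2.resize(im[130:380,80:400,::-1],None,fx=2.4,fy=2.4))"
```

```text
[[251.89567821 189.05026531]]
shift mm [  -6.7 -265.2  169.5] turn 0.6656859581240152 jaw yaw 0.142 tcp [0.4523 0.3095 0.1231] toolx [ 0.002  0.001 -1.   ] t 8.6
```

View pics/t2.png

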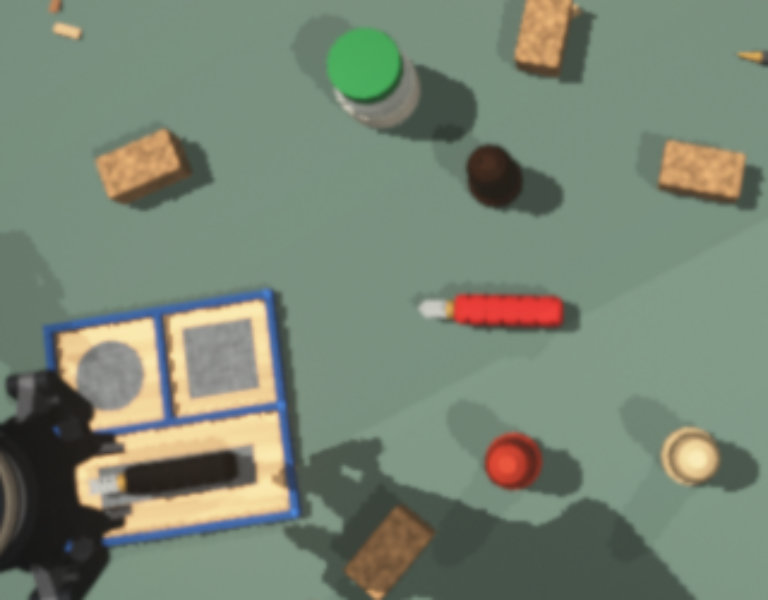

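Picture 6: the gouge lies along the middle of the blue lane, with its handle near (190,470) in the crop. Next is the dark blank at (493,176), jaws across the line to the jar.

Emit:
{"method": "arm_command", "body": {"series": [[[-1,-37.9,24.2,0],[-1,-37.9,24.2,0],[-1,-37.9,24.2,0],[-1,-37.9,24.2,0],[-1,-37.9,24.2,0],[-1,-37.9,24.2,0],[-1,-37.9,24.2,0]]], "jaw": 70}}

```text
t: 9.3
tcp_pos: [0.6569, 0.0692, 0.1268]
tool_rot: [-0.05, 0.707, 0.05, 0.704]
force: [0.4, 1.3, -0.1]
finger_gap: 0.699
```

Emit:
{"method": "arm_command", "body": {"series": [[[0,0,0,0.133],[0,0,0,0.133],[0,0,0,0.133],[0,0,0,0.133],[0,0,0,0.133],[0,0,0,0],[0,0,0,0],[0,0,0,0]]]}}

```text
t: 10.1
tcp_pos: [0.6568, 0.0708, 0.1283]
tool_rot: [0.182, 0.684, -0.182, 0.683]
force: [1.2, -0.5, -0.5]
finger_gap: 0.699
```

```bash
python3 -c "
from lib import *
move([.6576,.071,.13],np.radians(-30))
c=cam('wrist');im=snapshot('wrist')
for z in (0,.033,.066):
    p=proj(c,[[.6576,.071,z]])[0];print(z,p.round(0));cv2.circle(im,tuple(int(v) for v in p),4,(0,255,255),1)
cv2.imwrite('pics/w4.png',im[...,::-1])"
```

```text
shift mm [-1.7  0.6  0.6] turn 0.002461854353278836 jaw yaw -0.521 tcp [0.6568 0.0708 0.1283] toolx [-0.002  0.    -1.   ] t 10.1
0 [309. 226.]
0.033 [309. 239.]
0.066 [309. 256.]
```

View pics/w4.png

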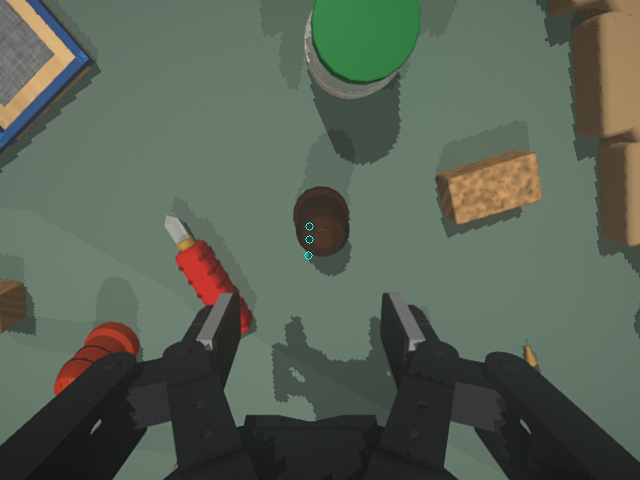

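Picture 7: the dark blank is at foot ≈(321,214), dome ≈(323,232), which is about 1 cm off my top-view estimate (the shadow biased the mask). I'll recompute from this view.

```bash
python3 -c "
from lib import *
c=cam('wrist');im=snapshot('wrist').astype(int)
m,ce,a=blob((im[...,0]-im[...,1]>8)&(im[...,0]<130),(322,220),300);p=pts(m);print(ce,a,p.min(0),p.max(0))
w=plane(c,[(321,214),ce],.008);print(w, plane(c,[ce],.03),plane(c,[(323,232)],.05))
t=cam('top');it=snapshot('top').astype(int)
m,ce,a=blob((it[...,0]-it[...,1]>5)&(it[...,0]<110),(286,203),100);p=pts(m);print(ce,a,p.min(0),p.max(0),plane(t,[ce],.035))
print('tri',tri((c,(322,222)),(t,ce)))
move([.6645,.08,.13])"
```

```text
[321.39905269 230.52575488] 1689 [299. 205.] [343. 255.]
[[0.67116684 0.07666631]
 [0.66512703 0.06529573]] [[0.66775316 0.07125095]] [[0.67054693 0.07530228]]
[  5.38510638 240.29574468] 470 [  0. 205.] [ 15. 263.] [[0.60844229 0.58955314]]
tri [0.62895626 0.21612241 0.49968409]
shift mm [-0.9 11.6  1.7] turn None jaw yaw -0.522 tcp [0.6572 0.0708 0.1291] toolx [-0.  0. -1.] t 10.25
```

Emit:
{"method": "arm_command", "body": {"series": [[[0,10,8,0],[20,0,0,0],[25,0,0,0],[25,0,0,0],[20,0,0,0],[12,0,0,0],[7,0,0,0],[0,0,0,0],[0,0,0,0]]]}}

```text
t: 11.15
tcp_pos: [0.67, 0.0754, 0.0211]
tool_rot: [0.183, 0.683, -0.183, 0.684]
force: [0.2, -0.6, -0.2]
finger_gap: 0.703
```

```bash
python3 -c "
from lib import *
s=status.sense();print(s['tcp_pos'],s['force'])
im=snapshot('wrist')
cv2.imwrite('pics/w5.png',im[...,::-1])"
```

```text
[0.67002832 0.0754076  0.02113482] [ 0.15274346 -0.55180465 -0.24719913]
```

View pics/w5.png

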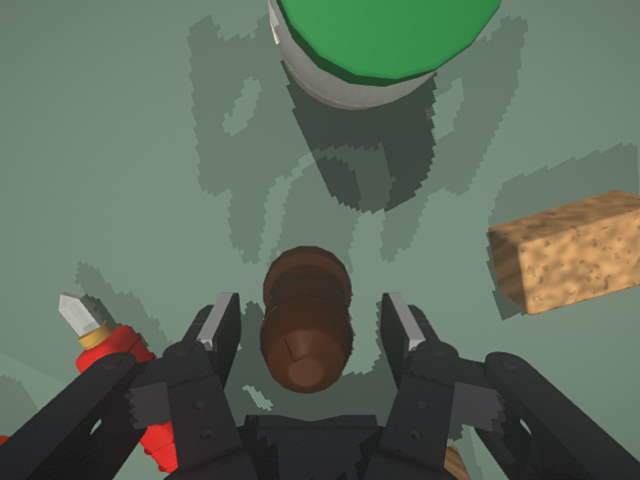

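Picture 8: the blank stands between the open fingers (foot 263–350 px, mid-gap ≈310). I'll grip it.

Emit:
{"method": "arm_command", "body": {"series": [[[0,0,0,0],[0,0,0,0],[0,0,0,0],[0,0,0,0],[0,0,0,0],[0,0,0,0],[0,0,0,0]]], "jaw": 0}}

```text
t: 11.9
tcp_pos: [0.6701, 0.0754, 0.0215]
tool_rot: [0.183, 0.682, -0.183, 0.684]
force: [-1.0, 0.4, 5.9]
finger_gap: 0.382
```

```bash
python3 -c "
from lib import *
s=status.sense();c=cam('wrist',s);print(s['tcp_pos'])
im=snapshot('wrist').astype(int)
m,ce,a=blob((im[...,0]-im[...,1]>8)&(im[...,0]<160)&(im[...,2]>8),(308,320),800);p=pts(m);print(ce,p.min(0),p.max(0))
R=Rn.from_quat(s['tool_rot']).as_matrix()
# far edge of foot (top of foot rim z~.009), front of dome
for q,z in [((307,p[:,1].min()),.009),((307,p[:,1].max()),.05)]:
    w=plane(c,[q],z)[0]; print(q,z,(R.T@(np.array([*w,s['tcp_pos'][2]])-s['tcp_pos'])*1e3).round(1))
"
```

```text
[0.67013029 0.0753986  0.02146424]
[310.23914337 343.07956573] [266. 296.] [355. 391.]
(307, np.float64(296.0)) 0.009 [-0.  -1.2 -0.1]
(307, np.float64(391.0)) 0.05 [ -0.  -20.9   0.2]
```

Emit:
{"method": "arm_command", "body": {"series": [[[-10,0,0,0],[-25,0,0,0],[-40,0,0,0],[-45,0,0,0],[-10,0,0,0],[0,0,0,0],[0,0,0,0]]]}}

```text
t: 12.65
tcp_pos: [0.668, 0.0755, 0.1491]
tool_rot: [0.183, 0.684, -0.183, 0.682]
force: [-0.4, 0.4, -1.6]
finger_gap: 0.383
```

```bash
python3 -c "
from lib import *
th=np.radians(8.1);R=np.array([[np.cos(th),-np.sin(th)],[np.sin(th),np.cos(th)]])
w=np.array([.4923,.3211])+R@(.04,.043);print(w)
move([*w,.15])"
```

```text
[0.52584219 0.36930707]
shift mm [  -0.4  183.5 -269.9] turn None jaw yaw -0.523 tcp [0.668  0.0755 0.1491] toolx [-0.003  0.    -1.   ] t 12.65
```

Emit:
{"method": "arm_command", "body": {"series": [[[0,26.2,-38.5,0],[0,26.2,-38.5,0],[0,26.2,-38.5,0],[0,26.2,-38.5,0],[0,26.2,-38.5,0],[0,26.2,-38.5,0],[0,26.2,-38.5,0],[0,0,0,0],[0,0,0,0],[0,0,0,0]]]}}

```text
t: 13.65
tcp_pos: [0.527, 0.3678, 0.1486]
tool_rot: [0.182, 0.684, -0.184, 0.682]
force: [1.1, -0.0, 0.4]
finger_gap: 0.381
```

```bash
python3 -c "
from lib import *
move([.5258,.3693,.0257])
c=cam('wrist');im=snapshot('wrist')
p=proj(c,[[.5258,.3693,.004]])[0];cv2.circle(im,tuple(int(v) for v in p),4,(0,255,255),1);print(p)
a=cv2.cvtColor(im,cv2.COLOR_RGB2HSV).astype(int)
b,_,n=blob((a[...,0]>100)&(a[...,0]<130)&(a[...,1]>120)&(a[...,2]>50))
print(n,cv2.minAreaRect(np.float32(plane(c,pts(b),.01)*1e3)))
cv2.imwrite('pics/w6.png',im[...,::-1])"
```

```text
shift mm [122.9   1.1  -1.6] turn None jaw yaw -0.523 tcp [0.527  0.3678 0.1486] toolx [-0.003 -0.002 -1.   ] t 13.65
[306.49937379 220.18446842]
3960 ((493.48431396484375, 320.984375), (170.09085083007812, 177.9439697265625), 8.220108032226562)
```

View pics/w6.png

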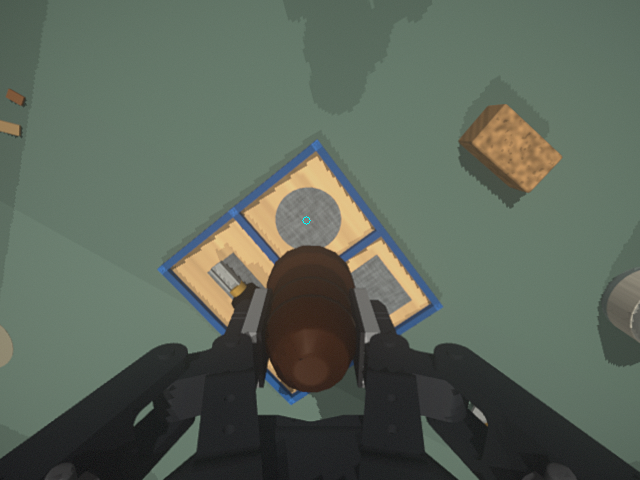

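Emit:
{"method": "arm_command", "body": {"series": [[[20,1.2,-0.5,0],[25,0,0,0],[25,0,0,0],[23,0,0,0],[15,0,0,0],[8,0,0,0],[4,0,0,0],[2,0,0,0],[0,0,0,0],[0,0,0,0]]]}}

```text
t: 14.7
tcp_pos: [0.5281, 0.3706, 0.0292]
tool_rot: [0.183, 0.683, -0.182, 0.684]
force: [0.3, -1.1, -0.1]
finger_gap: 0.386
```

Emit:
{"method": "arm_command", "body": {"series": [[[0,0,0,0],[0,0,0,0],[0,0,0,0],[0,0,0,0],[0,0,0,0],[-15,0,0,0],[-30,0,0,0],[-40,0,0,0],[-40,0,0,0],[-10,0,0,0]]], "jaw": 58}}

```text
t: 15.7
tcp_pos: [0.5305, 0.3718, 0.1698]
tool_rot: [0.185, 0.68, -0.18, 0.686]
force: [-0.1, -0.3, 0.4]
finger_gap: 0.579
```

```bash
python3 -c "
from lib import *
c=cam('wrist');im=snapshot('wrist')
cv2.imwrite('pics/w7.png',im[...,::-1])
move([.570,.068,.12],np.radians(-3))"
```

```text
shift mm [  48.4 -243.6  185.7] turn -0.47048045186180554 jaw yaw -0.523 tcp [0.5302 0.3716 0.1694] toolx [ 0.009  0.004 -1.   ] t 15.75
```

View pics/w7.png

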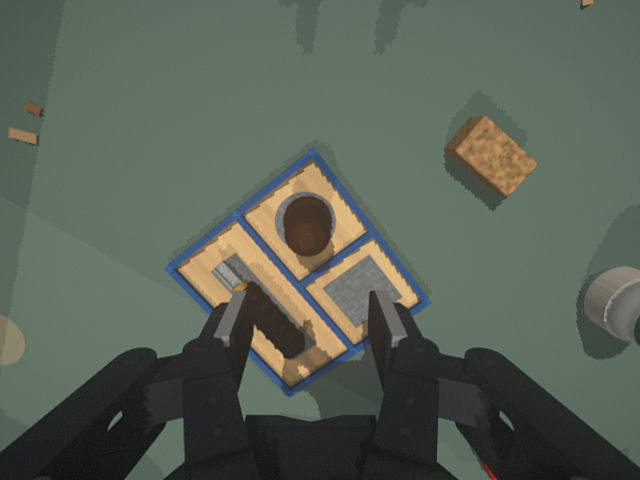

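Picture 10: the dark blank stands upright on the round pad, around (307,225), with an almost even grey ring. The knife is next.

Emit:
{"method": "arm_command", "body": {"series": [[[0,-30.5,23.2,0],[0,-30.5,23.2,0],[0,-30.5,23.2,0],[0,-30.5,23.2,0],[0,-30.5,23.2,0],[12,-30.5,23.2,0],[18,-30.5,23.2,0],[18,-30.5,23.2,0]]], "jaw": 60}}

```text
t: 16.55
tcp_pos: [0.5659, 0.0647, 0.1144]
tool_rot: [0.183, 0.683, -0.183, 0.683]
force: [0.8, 0.9, 0.3]
finger_gap: 0.602
```

Emit:
{"method": "arm_command", "body": {"series": [[[0,0,0,-0.1175],[0,0,0,-0.1175],[0,0,0,-0.1175],[0,0,0,-0.1175],[0,0,0,0],[0,0,0,0],[0,0,0,0]]]}}

```text
t: 17.25
tcp_pos: [0.5662, 0.0662, 0.115]
tool_rot: [0.019, 0.707, -0.019, 0.707]
force: [-0.3, 0.7, 1.2]
finger_gap: 0.6
```

```bash
python3 -c "
from lib import *
s=status.sense();c=cam('wrist',s);im=snapshot('wrist')
a=cv2.cvtColor(im,cv2.COLOR_RGB2HSV).astype(int)
m,ce,n=blob(((a[...,0]<6)|(a[...,0]>174))&(a[...,1]>150)&(a[...,2]>60),(310,240),500);w=plane(c,pts(m),.02)
r=cv2.minAreaRect(np.float32(w*1e3));print(ce,n,r)
move([r[0][0]/1e3,r[0][1]/1e3,.008],np.radians(-3))"
```

```text
[313.9816839  235.12584934] 3385 ((570.2339477539062, 66.68352508544922), (80.07008361816406, 21.628328323364258), 87.06558990478516)
shift mm [107.1   0.7   4. ] turn -0.0017905831333933087 jaw yaw -0.054 tcp [0.5663 0.0662 0.1151] toolx [-0.  0. -1.] t 17.3
```

Emit:
{"method": "arm_command", "body": {"series": [[[20,0.7,3,0],[25,0,0,0],[25,0,0,0],[20,0,0,0],[11,0,0,0],[6,0,0,0],[0,0,0,0],[0,0,0,0]]]}}

```text
t: 18.1
tcp_pos: [0.5702, 0.0667, 0.009]
tool_rot: [0.019, 0.706, -0.019, 0.707]
force: [0.5, -0.1, -0.9]
finger_gap: 0.602
```

Emit:
{"method": "arm_command", "body": {"series": [[[0,0,0,0],[0,0,0,0],[0,0,0,0],[0,0,0,0],[0,0,0,0],[0,0,0,0],[0,0,0,0],[0,0,0,0]]], "jaw": 0}}

```text
t: 18.9
tcp_pos: [0.5703, 0.0666, 0.0093]
tool_rot: [0.019, 0.706, -0.019, 0.708]
force: [-0.6, 0.4, 6.3]
finger_gap: 0.248
```

Emit:
{"method": "arm_command", "body": {"series": [[[-10,0,0,0],[-25,0,0,0],[-40,0,0,0],[-45,0,0,0],[-15,0,0,0],[0,0,0,0],[0,0,0,0]]]}}

```text
t: 19.6
tcp_pos: [0.5688, 0.0667, 0.1431]
tool_rot: [0.019, 0.707, -0.019, 0.707]
force: [-1.2, 0.6, -1.6]
finger_gap: 0.249
```

```bash
python3 -c "
from lib import *
d=np.radians(96.9);h=np.array([.431,-.3276])-.007*np.array([np.cos(d),np.sin(d)]);print(h)
move([*h,.14],np.radians(6.9))"
```

```text
[ 0.43184096 -0.3345493 ]
shift mm [   3.2 -408.  -115.5] turn -0.17336985297965724 jaw yaw -0.053 tcp [0.5688 0.0667 0.1431] toolx [-0.001  0.    -1.   ] t 19.6
```

Emit:
{"method": "arm_command", "body": {"series": [[[0,-45.3,-12.8,0],[0,-45.3,-12.8,0],[0,-45.3,-12.8,0],[0,-45.3,-12.8,0],[0,-45.3,-12.8,0],[0,-45.3,-12.8,0],[0,-45.3,-12.8,0],[0,-45.3,-12.8,0],[0,-45.3,-12.8,0]]]}}

```text
t: 20.5
tcp_pos: [0.4309, -0.3349, 0.1411]
tool_rot: [0.02, 0.708, -0.018, 0.706]
force: [0.7, -0.1, -0.7]
finger_gap: 0.245
```

Emit:
{"method": "arm_command", "body": {"series": [[[0,0,0,-0.087],[0,0,0,-0.087],[0,0,0,0],[0,0,0,0],[0,0,0,0]]]}}

```text
t: 21.0
tcp_pos: [0.4327, -0.3336, 0.1425]
tool_rot: [-0.042, 0.706, 0.043, 0.705]
force: [-0.1, -0.9, 0.3]
finger_gap: 0.245
```

```bash
python3 -c "
from lib import *
c=cam('wrist');im=snapshot('wrist')
a=cv2.cvtColor(im,cv2.COLOR_RGB2HSV).astype(int)
k=((a[...,0]>18)&(a[...,0]<32)&(a[...,1]>190)&(a[...,2]>90)).astype(np.uint8)
b,_,n=blob(cv2.morphologyEx(k,cv2.MORPH_OPEN,np.ones((3,3),np.uint8)))
r=cv2.minAreaRect(np.float32(plane(c,pts(b),.01)*1e3));print(n,r)
th=np.radians(6.9);R=np.array([[np.cos(th),-np.sin(th)],[np.sin(th),np.cos(th)]])
o=np.array([.431,-.3276])-R@(-.042,0);print('centre guess',o)
for d in [(-.042,0),(.04,.043),(.04,-.043),(-.042,.059)]:
    w=o+R@d; p=proj(c,[[*w,.004]])[0]; print(d,w.round(4),p.round(0)); cv2.circle(im,tuple(int(v) for v in p),4,(0,255,255),1)
for q in [(420,160),(415,275)]:
    m,ce,n=blob((a[...,1]<70)&(a[...,2]>70)&(a[...,2]<180),q,500);rr=cv2.minAreaRect(np.float32(plane(c,pts(m),.004)*1e3));print(n,rr)
move([.4318,-.3345,.0135],np.radians(6.9))
cv2.imwrite('pics/w8.png',im[...,::-1])"
```

```text
3591 ((512.9198608398438, -318.8543701171875), (89.65645599365234, 177.4501190185547), 6.986641883850098)
centre guess [ 0.47269581 -0.32255425]
(-0.042, 0) [ 0.431  -0.3276] [307. 215.]
(0.04, 0.043) [ 0.5072 -0.2751] [415. 161.]
(0.04, -0.043) [ 0.5176 -0.3604] [406. 265.]
(-0.042, 0.059) [ 0.4239 -0.269 ] [307. 139.]
3924 ((508.1868591308594, -276.2412414550781), (52.83272171020508, 53.62553787231445), 10.227705001831055)
3869 ((518.583251953125, -361.93914794921875), (53.95135498046875, 53.02435302734375), 6.970722198486328)
shift mm [129.3  -0.8  -1. ] turn 0.0003509352168531432 jaw yaw 0.121 tcp [ 0.4328 -0.3337  0.1428] toolx [-0.001  0.001 -1.   ] t 21.05
```

View pics/w8.png

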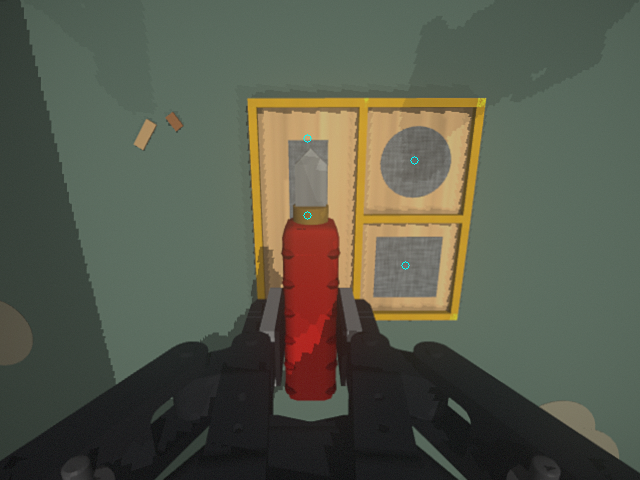

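Picture 11: the knife is held straight over the yellow lane, and the pads are seen at (415,161) and (407,266), where predicted to within about 1 mm.

Emit:
{"method": "arm_command", "body": {"series": [[[20,-1,0,0],[25,0,0,0],[25,0,0,0],[25,0,0,0],[17,0,0,0],[10,0,0,0],[5,0,0,0],[2,0,0,0],[0,0,0,0],[0,0,0,0]]]}}

```text
t: 22.05
tcp_pos: [0.4334, -0.3358, 0.0151]
tool_rot: [-0.043, 0.705, 0.042, 0.706]
force: [0.0, 0.1, -0.8]
finger_gap: 0.244
```

Emit:
{"method": "arm_command", "body": {"series": [[[0,0,0,0],[0,0,0,0],[0,0,0,0],[0,0,0,0],[-10,0,0,0],[-25,0,0,0],[-40,0,0,0],[-40,0,0,0],[-10,0,0,0],[0,0,0,0]]], "jaw": 38}}

```text
t: 23.05
tcp_pos: [0.4339, -0.3363, 0.1418]
tool_rot: [-0.044, 0.705, 0.041, 0.707]
force: [-0.3, 1.2, 0.2]
finger_gap: 0.381
```

```bash
python3 -c "
from lib import *
move([.462,-.0615,.14])"
```

```text
shift mm [  0.8 269.4  61.1] turn None jaw yaw 0.121 tcp [ 0.4339 -0.3363  0.1418] toolx [ 0.003 -0.004 -1.   ] t 23.05
```

Emit:
{"method": "arm_command", "body": {"series": [[[0,44.9,10.2,0],[0,44.9,10.2,0],[0,44.9,10.2,0],[0,44.9,10.2,0],[0,44.9,10.2,0],[0,44.9,10.2,0],[0,0,0,0],[0,0,0,0],[0,0,0,0]]], "jaw": 70}}

```text
t: 23.95
tcp_pos: [0.461, -0.0612, 0.1386]
tool_rot: [-0.042, 0.706, 0.043, 0.705]
force: [0.4, 0.5, -1.3]
finger_gap: 0.699
```

```bash
python3 -c "
from lib import *
s=status.sense();c=cam('wrist',s);im=snapshot('wrist')
a=cv2.cvtColor(im,cv2.COLOR_RGB2HSV).astype(int)
m,ce,n=blob((a[...,0]>8)&(a[...,0]<28)&(a[...,1]>50)&(a[...,2]>90),(310,240),500);p=pts(m);print(ce,n,p.min(0),p.max(0))
R=Rn.from_quat(s['tool_rot']).as_matrix()
def tf(q,z): w=plane(c,[q],z)[0]; return (R.T@(np.array([*w,s['tcp_pos'][2]])-s['tcp_pos'])*1e3).round(1)
top=p[p[:,1]==p[:,1].min()].mean(0); print('foot far edge',top,tf(top,.009),'row widths')
for y in range(int(top[1]),int(p[:,1].max()),4):
    x=p[p[:,1]==y][:,0]; print(y,x.min(),x.max(),tf(((x.min()+x.max())/2,y),.008))
print(s['tcp_pos']);cv2.imwrite('pics/w9.png',im[...,::-1])"
```

```text
[308.94873596 236.87605337] 2848 [282. 203.] [335. 271.]
foot far edge [309. 203.] [ 0.  17.8  0.3] row widths
203 303.0 315.0 [ 0.  17.6  0.3]
207 294.0 324.0 [ 0.  14.4  0.3]
211 290.0 328.0 [ 0.  11.3  0.3]
215 287.0 331.0 [0.  8.1 0.3]
219 285.0 333.0 [0.  4.9 0.3]
223 283.0 334.0 [ 0.   1.7 -0.1]
227 283.0 335.0 [-0.  -1.6  0.3]
231 282.0 335.0 [-0.  -4.9 -0.1]
235 283.0 334.0 [-0.  -8.1 -0.1]
239 286.0 333.0 [ -0.  -11.5   0.7]
243 285.0 333.0 [ -0.  -14.8   0.3]
247 285.0 333.0 [ -0.  -18.2   0.3]
251 284.0 332.0 [ -0.  -21.5  -0.5]
255 286.0 331.0 [ -0.  -25.   -0.1]
259 288.0 329.0 [ -0.  -28.4  -0.1]
263 291.0 326.0 [ -0.  -31.8  -0.1]
267 295.0 321.0 [ -0.  -35.3  -0.5]
[ 0.46103617 -0.06119239  0.13859566]
```

View pics/w9.png

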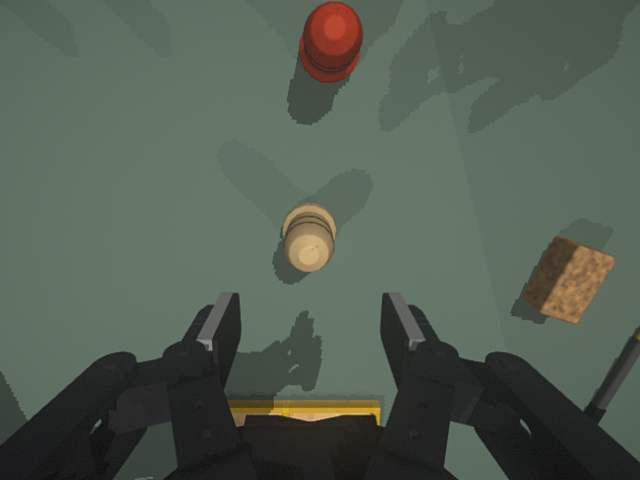

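Picture 12: the pale blank has its foot centre at about (309,229), 3 mm back along tool y. I'll shift and grip.

Emit:
{"method": "arm_command", "body": {"series": [[[20,-3.2,0,0],[25,0,0,0],[25,0,0,0],[22,0,0,0],[14,0,0,0],[8,0,0,0],[3,0,0,0],[0,0,0,0]]]}}

```text
t: 24.8
tcp_pos: [0.4617, -0.0644, 0.0222]
tool_rot: [-0.042, 0.706, 0.042, 0.706]
force: [0.2, -0.5, -0.2]
finger_gap: 0.693
```

Emit:
{"method": "arm_command", "body": {"series": [[[0,0,0,0],[0,0,0,0],[0,0,0,0],[0,0,0,0],[0,0,0,0],[0,0,0,0],[0,0,0,0]]], "jaw": 0}}

```text
t: 25.5
tcp_pos: [0.4621, -0.0639, 0.0232]
tool_rot: [-0.043, 0.705, 0.043, 0.706]
force: [-0.3, -0.6, 6.9]
finger_gap: 0.382
```

Emit:
{"method": "arm_command", "body": {"series": [[[-10,0,0,0],[-25,0,0,0],[-40,0,0,0],[-40,0,0,0],[-10,0,0,0],[0,0,0,0],[0,0,0,0]]]}}

```text
t: 26.2
tcp_pos: [0.4608, -0.0634, 0.1468]
tool_rot: [-0.043, 0.706, 0.043, 0.705]
force: [0.1, -0.0, -1.2]
finger_gap: 0.384
```

```bash
python3 -c "
from lib import *
move([.5079,-.2760,.146])"
```

```text
shift mm [   0.6 -216.8   21. ] turn None jaw yaw 0.121 tcp [ 0.4608 -0.0634  0.1468] toolx [-0.001  0.001 -1.   ] t 26.2
```

Emit:
{"method": "arm_command", "body": {"series": [[[0,-43.4,4.2,0],[0,-43.4,4.2,0],[0,-43.4,4.2,0],[0,-43.4,4.2,0],[0,-43.4,4.2,0],[0,0,0,0],[0,0,0,0],[0,0,0,0]]]}}

```text
t: 27.0
tcp_pos: [0.5071, -0.2747, 0.1454]
tool_rot: [-0.041, 0.707, 0.044, 0.704]
force: [0.5, 1.0, -0.1]
finger_gap: 0.383
```

```bash
python3 -c "
from lib import *
s=status.sense();c=cam('wrist',s);im=snapshot('wrist')
a=cv2.cvtColor(im,cv2.COLOR_RGB2HSV).astype(int)
x,y=proj(c,[[.508,-.276,.004]])[0];print(x,y)
m,ce,n=blob((a[...,1]<70)&(a[...,2]>60)&(a[...,2]<180),(x,y),300);print(ce,n,cv2.minAreaRect(np.float32(plane(c,pts(m),.004)*1e3)))
move([.5079,-.2760,.0272])"
```

```text
309.93975045443125 223.7899584020734
[309.67381417 221.33235867] 3078 ((507.3915710449219, -273.86590576171875), (53.079280853271484, 47.71123123168945), 7.069884300231934)
shift mm [118.6  -1.9   0.6] turn None jaw yaw 0.122 tcp [ 0.5074 -0.2745  0.1458] toolx [-0.003  0.003 -1.   ] t 27.05
```

Emit:
{"method": "arm_command", "body": {"series": [[[20,-1.5,0.3,0],[25,0,0,0],[25,0,0,0],[22,0,0,0],[14,0,0,0],[7,0,0,0],[3,0,0,0],[2,0,0,0],[0,0,0,0],[0,0,0,0]]]}}

```text
t: 28.05
tcp_pos: [0.5096, -0.2784, 0.0301]
tool_rot: [-0.043, 0.705, 0.042, 0.706]
force: [0.6, -0.6, -0.8]
finger_gap: 0.386
```

Emit:
{"method": "arm_command", "body": {"series": [[[0,0,0,0],[0,0,0,0],[0,0,0,0],[0,0,0,0],[0,0,0,0],[-15,0,0,0],[-30,0,0,0],[-40,0,0,0],[-30,0,0,0],[0,0,0,0]]], "jaw": 58}}

```text
t: 29.05
tcp_pos: [0.5119, -0.2801, 0.15]
tool_rot: [-0.045, 0.703, 0.04, 0.709]
force: [0.2, 0.8, 0.7]
finger_gap: 0.58
```

```bash
python3 -c "
from lib import *
move([.670,-.0783,.14],np.radians(-11.4))"
```

```text
shift mm [  9.9 181.3 181.3] turn 0.32018602023167997 jaw yaw 0.121 tcp [ 0.5119 -0.2801  0.15  ] toolx [ 0.008 -0.007 -1.   ] t 29.05
```

Emit:
{"method": "arm_command", "body": {"series": [[[1,30.2,30.2,0],[1,30.2,30.2,0],[1,30.2,30.2,0],[1,30.2,30.2,0],[1,30.2,30.2,0],[1,30.2,30.2,0],[0,0,0,0.107],[0,0,0,0.107],[0,0,0,0.107],[0,0,0,0]]], "jaw": 75}}

```text
t: 30.05
tcp_pos: [0.6666, -0.0758, 0.1378]
tool_rot: [0.07, 0.704, -0.07, 0.703]
force: [-0.3, -0.2, 0.1]
finger_gap: 0.749
```

Emit:
{"method": "arm_command", "body": {"series": [[[0,0,0,0],[0,0,0,0],[0,0,0,0]]]}}

```text
t: 30.35
tcp_pos: [0.667, -0.0765, 0.1383]
tool_rot: [0.07, 0.704, -0.07, 0.704]
force: [-0.9, 0.3, 1.1]
finger_gap: 0.754
```

```bash
python3 -c "
from lib import *
s=status.sense();c=cam('wrist',s);im=snapshot('wrist')
a=cv2.cvtColor(im,cv2.COLOR_RGB2HSV).astype(int)
m,ce,n=blob((a[...,0]>5)&(a[...,0]<22)&(a[...,1]>90)&(a[...,2]>140),(310,240),500)
r=cv2.minAreaRect(np.float32(plane(c,pts(m),.028)*1e3));print(ce,n,r)
move([r[0][0]/1e3,r[0][1]/1e3,.009],np.radians(-11.4))
cv2.imwrite('pics/w10.png',np.hstack([im[100:400,130:500,::-1],snapshot('top')[200:400,400:600,::-1].repeat(2,0)[:300].repeat(2,1)[:,:400]]))"
```

```text
[314.9416129  232.85967742] 3100 ((671.692138671875, -78.32369232177734), (57.980655670166016, 32.80097579956055), 78.63153839111328)
shift mm [129.3  -0.9   4.9] turn -0.0006694920492722467 jaw yaw -0.2 tcp [ 0.6671 -0.0765  0.1383] toolx [-0. -0. -1.] t 30.4
```

View pics/w10.png

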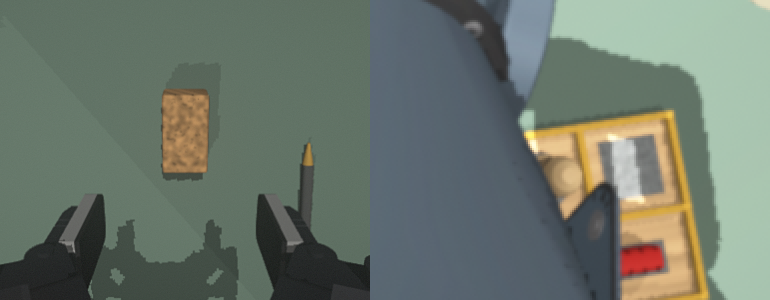

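Picture 13: the cork is at (185,131) in the crop and measures 58×33 mm at 78.6°, with the pencil well clear on the right. Gripping it.

Emit:
{"method": "arm_command", "body": {"series": [[[20,-0.9,3.5,0],[25,0,0,0],[25,0,0,0],[25,0,0,0],[18,0,0,0],[10,0,0,0],[5,0,0,0],[0,0,0,0]]], "jaw": 65}}

```text
t: 31.25
tcp_pos: [0.6705, -0.0779, 0.0101]
tool_rot: [0.071, 0.704, -0.071, 0.704]
force: [1.1, -1.1, -0.1]
finger_gap: 0.646
```

Emit:
{"method": "arm_command", "body": {"series": [[[0,0,0,0],[0,0,0,0],[0,0,0,0],[0,0,0,0],[0,0,0,0],[0,0,0,0],[0,0,0,0]]], "jaw": 0}}

```text
t: 31.95
tcp_pos: [0.6715, -0.0782, 0.0117]
tool_rot: [0.07, 0.703, -0.071, 0.705]
force: [0.8, -0.0, 5.5]
finger_gap: 0.386
```

Emit:
{"method": "arm_command", "body": {"series": [[[-10,0,0,0],[-25,0,0,0],[-40,0,0,0],[-45,0,0,0],[-20,0,0,0],[0,0,0,0],[0,0,0,0]]]}}

```text
t: 32.65
tcp_pos: [0.6698, -0.0777, 0.1503]
tool_rot: [0.071, 0.704, -0.071, 0.703]
force: [0.3, 0.1, -0.3]
finger_gap: 0.388
```

```bash
python3 -c "
from lib import *
move([.5182,-.3615,.15],np.radians(6.95))"
```

```text
shift mm [   0.4 -308.3  -92.2] turn -0.3211913320216455 jaw yaw -0.2 tcp [ 0.6698 -0.0777  0.1503] toolx [-0.001  0.    -1.   ] t 32.65
```

Emit:
{"method": "arm_command", "body": {"series": [[[0,-44,-13.2,0],[0,-44,-13.2,0],[0,-44,-13.2,0],[0,-44,-13.2,0],[0,-44,-13.2,0],[0,-44,-13.2,0],[0,-44,-13.2,0],[0,0,0,-0.107],[0,0,0,-0.107],[0,0,0,-0.107]]]}}

```text
t: 33.65
tcp_pos: [0.5167, -0.3608, 0.1475]
tool_rot: [-0.042, 0.707, 0.045, 0.704]
force: [-0.2, 0.0, -0.8]
finger_gap: 0.387
```

Emit:
{"method": "arm_command", "body": {"series": [[[0,0,0,0],[0,0,0,0],[0,0,0,0]]]}}

```text
t: 33.95
tcp_pos: [0.5183, -0.3608, 0.1493]
tool_rot: [-0.042, 0.706, 0.043, 0.705]
force: [-0.5, -1.1, -0.3]
finger_gap: 0.383
```

```bash
python3 -c "
from lib import *
s=status.sense();c=cam('wrist',s);im=snapshot('wrist')
for q in [(.5182,-.3615)]: print(proj(c,[[*q,.004]])[0])
move([.5182,-.3615,.0155],np.radians(6.95))
cv2.imwrite('pics/w11.png',im[...,::-1])"
```

```text
[308.47334877 221.23286038]
shift mm [134.1  -0.7  -0.2] turn -0.0011629801942460993 jaw yaw 0.12 tcp [ 0.5185 -0.3609  0.1496] toolx [-0.001  0.001 -1.   ] t 34.0
```

View pics/w11.png

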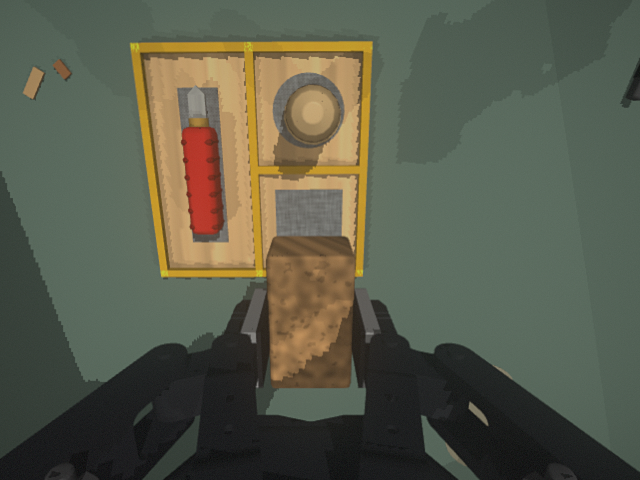

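Picture 14: the knife is centred in the lane. The pale blank is upright on its pad, perhaps 3–4 mm off in +x, which I'll measure after placing the cork.

Emit:
{"method": "arm_command", "body": {"series": [[[20,-0.7,-1,0],[25,0,0,0],[25,0,0,0],[25,0,0,0],[18,0,0,0],[11,0,0,0],[6,0,0,0],[3,0,0,0],[0,0,0,0],[0,0,0,0]]]}}

```text
t: 35.0
tcp_pos: [0.5183, -0.3626, 0.0182]
tool_rot: [-0.043, 0.705, 0.042, 0.706]
force: [0.7, 0.6, -0.2]
finger_gap: 0.389
```

Emit:
{"method": "arm_command", "body": {"series": [[[0,0,0,0],[0,0,0,0],[0,0,0,0],[0,0,0,0],[0,0,0,0],[-15,0,0,0],[-30,0,0,0],[-40,0,0,0],[-40,0,0,0],[-10,0,0,0]]], "jaw": 48}}

```text
t: 36.0
tcp_pos: [0.5202, -0.3644, 0.1585]
tool_rot: [-0.046, 0.703, 0.04, 0.708]
force: [0.6, -0.7, 0.4]
finger_gap: 0.477
```

Emit:
{"method": "arm_command", "body": {"series": [[[-50,30,0,0],[-20,20,0,0],[0,0,0,0],[0,0,0,0],[0,0,0,0]]]}}

```text
t: 36.5
tcp_pos: [0.5117, -0.317, 0.214]
tool_rot: [-0.042, 0.706, 0.043, 0.705]
force: [-0.1, -1.1, 0.1]
finger_gap: 0.48
```

```bash
cat > chk.py <<'E'
from lib import *
import sys
s=status.sense();c=cam('wrist',s);im=snapshot('wrist')
a=cv2.cvtColor(im,cv2.COLOR_RGB2HSV).astype(int);print(s['tcp_pos'],s['t'])
k=((a[...,0]>18)&(a[...,0]<32)&(a[...,1]>190)&(a[...,2]>90)).astype(np.uint8)
b,_,n=blob(cv2.morphologyEx(k,cv2.MORPH_OPEN,np.ones((3,3),np.uint8)))
r=cv2.minAreaRect(np.float32(plane(c,pts(b),.01)*1e3));print(n,r)
x,y=[int(v) for v in proj(c,[[.508,-.276,.004]])[0]];print(x,y)
cv2.imwrite('pics/'+sys.argv[1],im[...,::-1])
E
python3 chk.py w12.png
```

```text
[ 0.51171681 -0.31697958  0.21399691] 36.5
3438 ((472.719970703125, -323.51104736328125), (168.63302612304688, 176.08299255371094), 7.039585113525391)
310 161
```

View pics/w12.png

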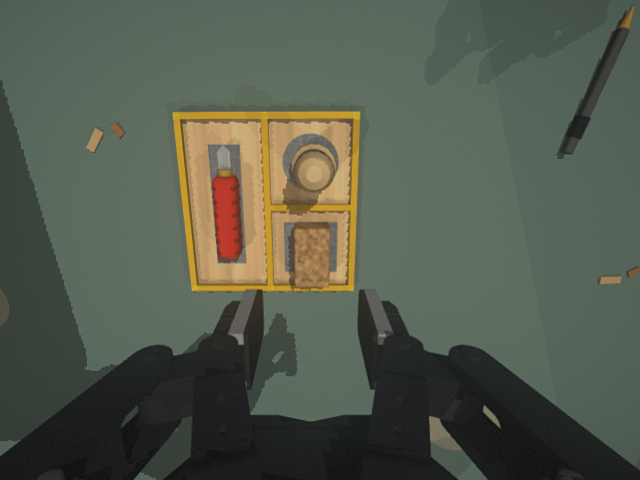

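Picture 15 shows knife, pale blank and cork all seated. Now to measure the blank's and cork's offsets numerically.

Run:
```python
from lib import *
s=status.sense();c=cam('wrist',s);im=snapshot('wrist');a=cv2.cvtColor(im,cv2.COLOR_RGB2HSV).astype(int)
for x in (306,310,314,318): print('col',x,list(zip(range(130,160,1),a[130:160,x,1],a[130:160,x,2])))
for y in (156,160,164): print('row',y,list(zip(range(280,344),a[y,280:344,1])))
m,ce,n=blob((a[...,0]>5)&(a[...,0]<17)&(a[...,1]>90)&(a[...,2]>90)&(np.indices((480,640))[0]>215),(312,255),300)
print('cork',ce,n,cv2.minAreaRect(np.float32(plane(c,pts(m),.032)*1e3)),'want',plane(c,[ce],.032),'.5182 -.3615')
m,ce,n=blob(((a[...,0]<6)|(a[...,0]>174))&(a[...,1]>150)&(a[...,2]>60),(228,220),300);print('knife',cv2.minAreaRect(np.float32(plane(c,pts(m),.024)*1e3)))
```

```text
col 306 [(130, np.int64(107), np.int64(201)), (131, np.int64(108), np.int64(203)), (132, np.int64(109), np.int64(204)), (133, np.int64(98), np.int64(182)), (134, np.int64(21), np.int64(111)), (135, np.int64(10), np.int64(104)), (136, np.int64(16), np.int64(109)), (137, np.int64(18), np.int64(111)), (138, np.int64(19), np.int64(107)), (139, np.int64(19), np.int64(109)), (140, np.int64(16), np.int64(109)), (141, np.int64(17), np.int64(108)), (142, np.int64(14), np.int64(108)), (143, np.int64(14), np.int64(106)), (144, np.int64(35), np.int64(103)), (145, np.int64(90), np.int64(131)), (146, np.int64(105), np.int64(168)), (147, np.int64(104), np.int64(172)), (148, np.int64(102), np.int64(173)), (149, np.int64(104), np.int64(165)), (150, np.int64(101), np.int64(131)), (151, np.int64(98), np.int64(78)), (152, np.int64(99), np.int64(80)), (153, np.int64(100), np.int64(110)), (154, np.int64(106), np.int64(128)), (155, np.int64(103), np.int64(131)), (156, np.int64(102), np.int64(133)), (157, np.int64(102), np.int64(137)), (158, np.int64(102), np.int64(140)), (159, np.int64(104), np.int64(154))
[... 7085 characters left out ...]
, np.int64(104)), (326, np.int64(105)), (327, np.int64(102)), (328, np.int64(102)), (329, np.int64(102)), (330, np.int64(97)), (331, np.int64(105)), (332, np.int64(101)), (333, np.int64(102)), (334, np.int64(105)), (335, np.int64(100)), (336, np.int64(44)), (337, np.int64(13)), (338, np.int64(73)), (339, np.int64(114)), (340, np.int64(115)), (341, np.int64(110)), (342, np.int64(100)), (343, np.int64(102))]
cork [311.42336103 254.59556787] 2166 ((518.6278076171875, -359.4224853515625), (34.96839141845703, 65.78434753417969), 6.994062900543213) want [[ 0.51906209 -0.3595426 ]] .5182 -.3615
knife ((435.4944152832031, -336.1190185546875), (23.16503143310547, 79.91559600830078), 7.75557279586792)
```

The pale blank is about 3 mm off its pad centre, the knife about 3.5 mm and 0.8° off the lane's middle, and the cork within about 2 mm, so I'll leave all three alone. One final overview before handing in.

Run:
```python
from lib import *
im=snapshot('scene');o=cv2.imread('pics/scene0.png')[...,::-1]
for n,(x,y,w,h) in dict(red=(275,188,25,34),jar=(410,238,36,44),pencil=(258,372,72,48)).items():
    print(n,np.abs(im[y:y+h,x:x+w].astype(int)-o[y:y+h,x:x+w]).mean().round(1))
cv2.imwrite('pics/s2.png',im[...,::-1]);s=status.sense();print(s['force'],s['finger_gap'],s['t'])
```

```text
red 3.2
jar 5.2
pencil 3.5
[ 0.07098995  0.77357982 -0.17075093] 0.4869467752799153 36.65
```

View pics/s2.png

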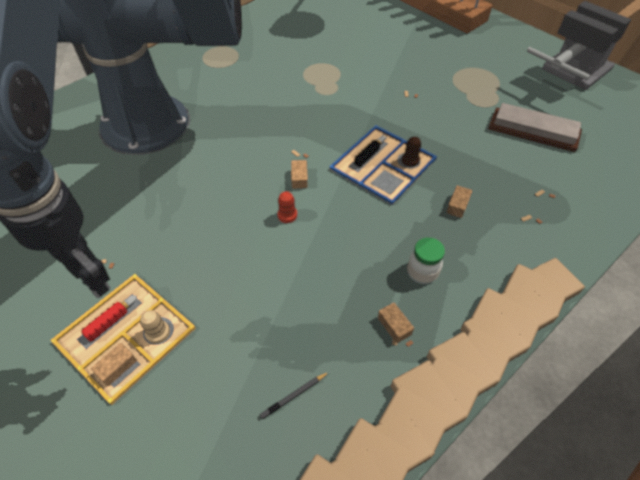

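Picture 16 shows both kits complete: gouge (368,152) and dark blank (412,152) in blue, knife (105,320), pale blank (155,325) and cork (113,363) in yellow. The red blank, jar and pencil are where they were, and the gripper is clear.

```bash
python3 -c "
from station import ticket
print(ticket.sign_off())"
```

```text
the job is handed in; nothing more can be done
None
```

Both kits are made up in the order you gave, and I handed the job in at about 37 s of the 125 s allowed. The sign-off gave no verdict.

- **Blue tray:** the gouge went along the lane first, then the dark blank upright on the round pad. I checked these only by eye; they look centred to within a few millimetres.
- **Yellow tray:** the knife, the pale blank and then the right-most cork followed. Last checks put the knife about 3.5 mm and 0.8° off the lane's middle, the pale blank about 3 mm off its pad's centre and the cork within about 2 mm. I left these as they were.
- **Tools in the lanes:** I set both handles about 7 mm back from the lane's middle so the whole tool, blade included, sits nearer the centre.
- **Bystanders:** the reddish blank, jar and pencil appear in the same place in the last picture, and the gripper is empty and clear of everything.
- **Disagreements:** the top and wrist cameras differed by about 2 mm in x, so I used the average for the blue lane and values at or close to the wrist camera's for the other placings. My first top-view estimate of the dark blank was about 1 cm off because of its shadow, and I corrected it from close up before gripping.
- **Forces:** the wrist read about 6 N at each grip, and the highest I saw was 6.9 N.

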